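# Gauge the hub bushing of a sample rack

### The job

Check the hub of the sample rack for wear: take the telescoping gauge from its stand, still locked, and lower it gently into the steel-lined bore in the middle of the rack until its stop disc lies flat on the hub; there loosen the lock knob (counter-clockwise from above) so that the plungers spring out against the bore wall, and turn the knob back until it is tight. Then draw the gauge straight up out of the bore with its setting kept, and set it down gently, upright, back in its stand, disc flat on the stand's ring, still locked at the bore's width. Do not disturb the round hub cap or the two beakers.

Things in the scene. Friction and masses are not known exactly. Their poses are not given: they have to be found in the camera images.
- knob_grip (a point): centre of the gauge's lock knob, on the gauge's axis, half-way up the knob: a knurled round steel knob, 34 mm across, 28 mm high, at the very top of the gauge, with a dark groove across its top face. The whole gauge may be lifted, carried and lowered by this knob from above. The knob's centre is 102 mm above the underside of the stop disc; z runs up the handle.
- gauge: the telescoping gauge, a steel T 151 mm tall, about 0.36 kg; origin at the centre of the stop disc's underside, z up the handle, x along the plungers. From the top: lock knob (28 mm), round handle 18 mm thick (82 mm), aluminium stop disc (92 mm across, 6 mm thick), neck, and the head: a level tube 17 mm thick, 50 mm long, axis 26 mm and lowest part 35 mm below the disc's underside.
- gauge_disc (a point): centre of the underside of the gauge's stop disc, axes as gauge. At the start the disc lies flat on the stand's ring. Flat on the hub or on the ring, up to about 6 mm off centre, the gauge stands upright by itself.
- tip_a (a point): outer end of one plunger, a steel pin 12 mm thick with a round nose, sliding level along +x of the gauge. Each plunger slides 18 mm; while the lock is loose a spring pushes it out with about 2 N. At the start the tips are 54 to 58 mm apart; in free air they would spring to 90 mm, and this job has no means to press them in again.
- tip_b (a point): outer end of the other plunger, towards -x of the gauge; the distance from tip_a to tip_b is the gauge's setting
- lock_knob (a joint): angle of the lock knob on the handle, rad: 0 = tight, at its stop (start); grows counter-clockwise seen from above to the loose stop at 1.2 (69 degrees). Plungers are clamped below about 0.3, free above 0.5. Turns with 0.03 Nm, stays where left. Only friction stops the gauge's body turning with the knob: keep the disc pressed lightly on the hub. Past a stop the whole gauge turns: no harm.
- hub_bore (a point): centre of the mouth of the bore in the middle of the sample rack, level with the hub's flat top face, 78 mm above the bench; z up. The bore is vertical, lined with steel, 68 mm in diameter and 64 mm deep; the hub's face around it is 94 mm across.
- rack: the sample rack, a white round carousel 300 mm across, fixed on the bench; origin under its centre. Its upper plate, 67 mm above the bench, has a circle of 14 empty 42 mm beaker holes (not to be gauged) around the hub.
- stand_top (a point): centre of the top ring of the gauge's stand, level with the ring's upper face, 50 mm above the bench; z up. Steel ring, 80 mm inside and 104 mm outside diameter, on three thin posts and a heavy round foot; fixed. It is found to the left or to the right of the rack.
- hub_cap: teal plastic hub cap, a low dome 98 mm across, 36 mm high, lying on the bench on the other side of the rack from the stand; origin under its centre. Leave it alone.
- beaker_a: empty glass beaker, 66 mm across, 88 mm high, on the bench left of the rack (+y); origin under its centre. Leave it alone.
- beaker_b: empty glass beaker like the other, right of the rack (-y); origin under its centre. Leave it alone.
There are look-alikes about, which are no part of the job. Leave any brown look-alike of the gauge alone. What is shaped like the part that bears stand_top but orange is not meant.

How it is judged (in metres and radians):
On the way, in this order (a step that is already met when the one before it is completed fails the run):
1. the gauge sits in the hub bore with its stop disc flat on the hub, plungers still in (horizontal distance between gauge_disc and hub_bore below 0.009 m and z of gauge_disc in the frame of hub_bore between -0.003 and 0.003 m and angle between gauge_disc's own z axis and vertical below 0.08 rad and distance between tip_a and tip_b below 0.06 m), for 0.2 s.
2. seated there, the knob is loosened and the plungers have sprung out to the bore wall (horizontal distance between gauge_disc and hub_bore below 0.009 m and z of gauge_disc in the frame of hub_bore between -0.003 and 0.003 m and angle between gauge_disc's own z axis and vertical below 0.08 rad and distance between tip_a and tip_b between 0.0665 and 0.0695 m), for 0.2 s.
3. seated there, the knob is tight again (all of step 2 and value of joint lock_knob below 0.25 rad), for 0.2 s.
4. the gauge is out of the bore with its setting kept (distance between tip_a and tip_b between 0.0665 and 0.0695 m and value of joint lock_knob below 0.25 rad and z of gauge_disc in the frame of hub_bore above 0.045 m), for 0.1 s.
At the end, for the whole second after the job is handed in: the gauge stands at rest in its stand, upright (within 0.08 rad), disc flat on the ring (within 3 mm in height) and within 9 mm of the ring's centre, released; the knob is tight (below 0.25 rad) and the plunger tips are 66.5 to 69.5 mm apart, the width of the 68 mm bore (horizontal distance between gauge_disc and stand_top below 0.009 m and z of gauge_disc in the frame of stand_top between -0.003 and 0.003 m and angle between gauge_disc's own z axis and vertical below 0.08 rad and distance between tip_a and tip_b between 0.0665 and 0.0695 m and value of joint lock_knob below 0.25 rad and linear speed of gauge below 0.02 m/s); the robot touches nothing.
It fails at once if the hub cap is moved more than 30 mm or tipped (distance of hub_cap from where it was at the start of the episode above 0.03 m or angle between hub_cap's own z axis and vertical above 0.5 rad).
It fails at once if a beaker is moved more than 30 mm or tipped ((distance of beaker_a from where it was at the start of the episode above 0.03 m or angle between beaker_a's own z axis and vertical above 0.5 rad) or (distance of beaker_b from where it was at the start of the episode above 0.03 m or angle between beaker_b's own z axis and vertical above 0.5 rad)).
It fails at once if the gauge is tipped over (angle between gauge_disc's own z axis and vertical above 0.7 rad).
It fails at once if the gauge is dropped onto the hub or into its stand (faster than 0.35 m/s within the last 10 mm) (linear speed of gauge above 0.35 m/s and ((horizontal distance between gauge_disc and hub_bore below 0.02 m and z of gauge_disc in the frame of hub_bore below 0.01 m) or (horizontal distance between gauge_disc and stand_top below 0.02 m and z of gauge_disc in the frame of stand_top below 0.01 m))).
It fails at once if the gauge is jammed onto the rack with more than 60 N (contact force between gauge and rack above 60 N).
It also fails if it takes over 58 s, if anything falls off the work surface, if the arm or the gripper's body presses on something with over 40 N, if the wrist force passes 120 N, or if a joint passes its speed limit or range.

### The arm

A 6-joint arm with a two-finger parallel gripper is mounted at the origin on the work surface. World frame = base frame: x ahead of the robot, y to its left, z up, the work surface at z = 0. Lengths are in mm, angles in rad, forces in N, time in s.
With the tool pointing down it reaches from about 150 to 775 mm from the base axis. Payload 6.1 kg.
Tool frame: the origin (TCP) lies on the mounting face of the last link; the fingertips stand 173 mm ahead of it and the grasp point (between the pads) lies 155 mm ahead of it; z points along the fingers, x is the direction in which the jaws open and shut, and the axes are right-handed (so a half turn about z gives the same grasp; the last joint's range is limited). The gripper opens to 85 mm and grips with 20 to 120 N. Pads are 22 mm wide; open, the fingers measure 114 mm over their backs; the gripper's body (76 mm by 85 mm) begins 54 mm behind the grasp point. The pads swing forward as they close: fully open they stand 13 mm farther back than shut.
Start: joints at [0, 0.126, -0.04, 1.405, 0, 1.571], TCP at [524.985, 0, 404.695] pointing down, gripper open.
Joint ranges: [-2.72, 2.72], [-0.95, 1.95], [-1.27, 1.35], [-1.78, 2.02], [-1.46, 1.47], [-3.14, 3.14]. Speed limits (rad/s): [2.39, 2.39, 3.01, 3.14, 3.14, 3.14].

### API

Orientations are given as a rotation vector (axis times angle).
In Python, from station import ctrl gives the robot as it stands.
- The arm moves only by the tool play_rows, never from a script. Its argument "deltas" is a list of rows, each a list of 7 numbers: the closure in counts, from 0 (fully open) to 255 (shut), then the shift along the tool's x, y, z in m, then the turn, a rotation vector about the tool's x, y, z in degrees. In form: [[fingers, tx, ty, tz, ax, ay, az], ...]. A call has 1 to 12 rows; each row is the pose to reach, as a shift and turn from the pose commanded when the call began, along the tool's axes at that moment; what a row does not reach only later rows make up. A row lasts 1/10 s, in which the tool goes at most 50 mm and 8.59 degrees, less where a joint would pass 70% of its speed; a pose out of reach is approached as far as the arm can. A call with a gripper value outside its range is refused whole. The fingers move at their own pace and stop on an object; "squeeze" is the grip in N (left out, the last holds). Time passes only in rows, so rows that repeat a pose let the fingers close. It gives the time, the measured TCP pose, the force and the opening at its end, in the units of the state.
- ctrl.read_state(): the state, without advancing time (a new reading comes with each control period).
- ctrl.grab_frame(name): name is "scene" or "side" or "wrist"; returns the picture (384x512x3 uint8, blue, green, red); there is no depth.
- ctrl.camera_params(name): a dict with "fx", "fy", "cx", "cy" (pixels), "R" (3x3) and "t" (3): a world point X has camera coordinates R X + t. Camera axes: x right, y down, z forward; pixel columns grow to the right and rows downward; lengths in mm; the calibration is good to about 2 mm. A picture is of the moment at which its call begins: read the wrist's pose just before it. camera_params takes no time and is no camera call; for the wrist camera it gives the pose at the moment of the call.
- ctrl.close_job(): hands the job in, once; it reports no verdict.
The state is a dict: "clock": time; "joint_positions": joint angles; "qvel": joint speeds; "joint_torque": joint torques, N m; "position": TCP position; "orientation": TCP orientation; "contact_force": force on the tool from outside, world axes, zero at the start; "wrist_torque": the same for the moment, N m; "opening": finger opening in mm.
Only numpy, scipy, OpenCV 4.12 (cv2) and the standard library are available. Lean on these libraries where they do the work, as an engineer would, in place of code of your own. Each camera call takes 0.05 s, during which the arm holds its last target. There are 200 camera calls.

## Working session

There is one attempt and no reset: what is moved stays moved. The work goes in short steps, Python scripts to look and compute and a tool call to move; the robot and the scene stay as the last step left them, time stands still between calls to the robot, and variables do not carry over. Pictures are saved under pics/ and viewed, about 8 in all and at most 12, crops included, and the job is handed in when it is done.

Besides the shell and the picture viewer there is one more tool, called as name([rows], argument=value, ...), one row to a line, values as JSON. play_rows: Moves the arm, as the interface text tells. Its arguments: {"type":"object","properties":{"deltas":{"type":"array"},"squeeze":{"type":"number"}},"required":["deltas"]}

```bash
mkdir -p pics; ls
python3 - <<'E'
from station import ctrl
import cv2,numpy as np
s=ctrl.read_state();print(s)
a=ctrl.grab_frame("scene");b=ctrl.grab_frame("side");w=ctrl.grab_frame("wrist")
for n,i in zip(("scene","side","wrist"),(a,b,w)):
    cv2.imwrite(f"pics/{n}0.png",i); p=ctrl.camera_params(n); print(n,p)
E
```

```text
pics
{'clock': 0.0, 'joint_positions': array([-6.83820605e-06,  1.26390314e-01, -4.06308158e-02,  1.40541493e+00,
        6.47814740e-08,  1.57082926e+00]), 'qvel': array([0.00102174, 0.00053695, 0.00038617, 0.00137599, 0.00089519,
       0.00054285]), 'joint_torque': array([-1.88969068e-03, -4.35916471e+01,  3.52923596e+01,  1.73015334e-02,
       -7.00984879e-05, -2.14169546e-05]), 'position': array([ 5.24860416e+02, -3.58119385e-03,  4.03912400e+02]), 'orientation': array([-3.14159155e+00,  6.24777281e-05,  2.57567861e-03]), 'contact_force': array([-0.96778651, -0.87803366,  0.53791983]), 'wrist_torque': array([-0.00893685, -0.04616891,  0.01675555]), 'opening': 85.5062993380716}
scene {'fx': 405.44612788697816, 'fy': 405.44612788697816, 'cx': 256.06735002783324, 'cy': 189.40841078837266, 'R': array([[-0.79317887,  0.60866926, -0.01972356],
       [ 0.43407316,  0.54234682, -0.71933332],
       [-0.42713907, -0.57912145, -0.69438502]]), 't': array([ 427.09089232, -142.94365273, 1504.23646581])}
side {'fx': 411.0122715674986, 'fy': 411.0122715674986, 'cx': 263.9406974742045, 'cy': 191.7169620257202, 'R': array([[ 0.7999434 , -0.59981008, -0.01784451],
       [-0.46435629, -0.59991102, -0.65152129],
       [ 0.38008392,  0.52946637, -0.75842045]]), 't': array([-433.94945976,  295.88486033, 1218.19537928])}
wrist {'fx': 266.7268846298463, 'fy': 266.7268846298463, 'cx': 260.21317861007407, 'cy': 195.5292451815485, 'R': array([[ 9.99999113e-01, -2.90378831e-04, -1.29961360e-03],
       [ 8.75918109e-05, -9.59479247e-01,  2.81779287e-01],
       [-1.32877502e-03, -2.81779151e-01, -9.59478371e-01]]), 't': array([-524.71115022,  -37.46978062,  379.20433178])}
```

Run:
```python
import cv2,numpy as np
a=[cv2.imread(f"pics/{n}0.png") for n in("scene","side","wrist")]
cv2.imwrite("pics/all0.png",np.vstack([np.hstack([cv2.resize(a[0],(400,300)),cv2.resize(a[1],(400,300))]),np.hstack([cv2.resize(a[2],(400,300)),np.zeros((300,400,3),np.uint8)])]))
```

```text
(no output)
```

View pics/all0.png

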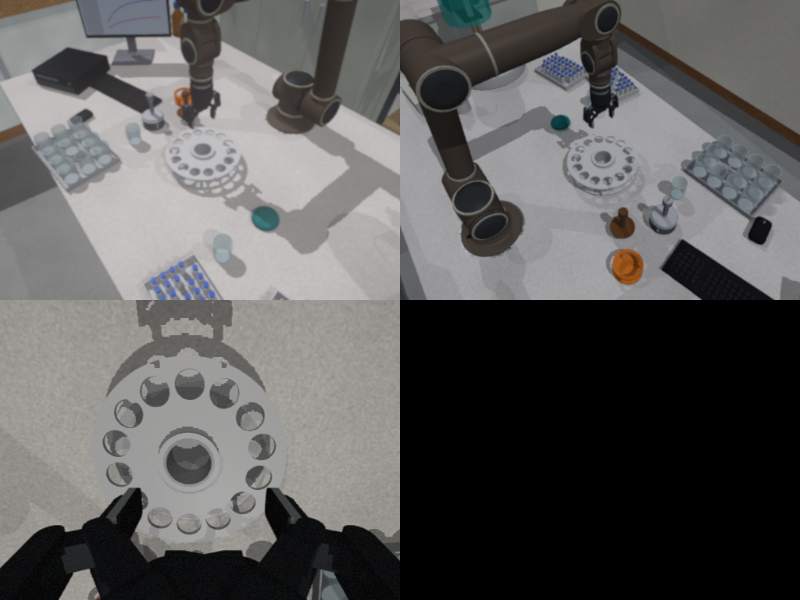

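```bash
cat > h.py <<'E'
import cv2,numpy as np
def ray(p,uv):
    d=np.array([(uv[0]-p['cx'])/p['fx'],(uv[1]-p['cy'])/p['fy'],1.]);R=np.array(p['R'])
    return -R.T@np.array(p['t']), R.T@d/np.linalg.norm(d)
def plane(p,uv,z):
    o,d=ray(p,uv); return o+d*(z-o[2])/d[2]
def proj(p,X):
    c=np.array(p['R'])@np.array(X,float)+p['t']; return np.array([p['fx']*c[0]/c[2]+p['cx'],p['fy']*c[1]/c[2]+p['cy']])
def tri(a,ua,b,ub):
    o1,d1=ray(a,ua);o2,d2=ray(b,ub)
    t=np.linalg.lstsq(np.c_[d1,-d2],o2-o1,rcond=None)[0]
    x,y=o1+d1*t[0],o2+d2*t[1]; return (x+y)/2,np.linalg.norm(x-y)
E
python3 - <<'E'
from h import *
from station import ctrl
P={n:ctrl.camera_params(n) for n in("scene","side","wrist")}
print(plane(P['wrist'],(243,207),78),tri(P['scene'],(195,143),P['side'],(340,272)))
a=cv2.imread("pics/scene0.png");b=cv2.imread("pics/side0.png");w=cv2.imread("pics/wrist0.png")
f=lambda i,x,y,s,n:cv2.resize(i[y:y+s*3//4,x:x+s],(n,n*3//4),interpolation=cv2.INTER_CUBIC)
cv2.imwrite("pics/c1.png",np.vstack([np.hstack([f(a,150,100,100,400),f(b,290,225,100,400)]),np.hstack([f(w,190,160,110,400),f(b,200,160,130,400)])]))
E
```

```text
[504.65815734 -30.09133261  78.        ] (array([ 529.39305043, -373.70092784,   69.73806198]), np.float64(7.634171945861677))
```

View pics/c1.png

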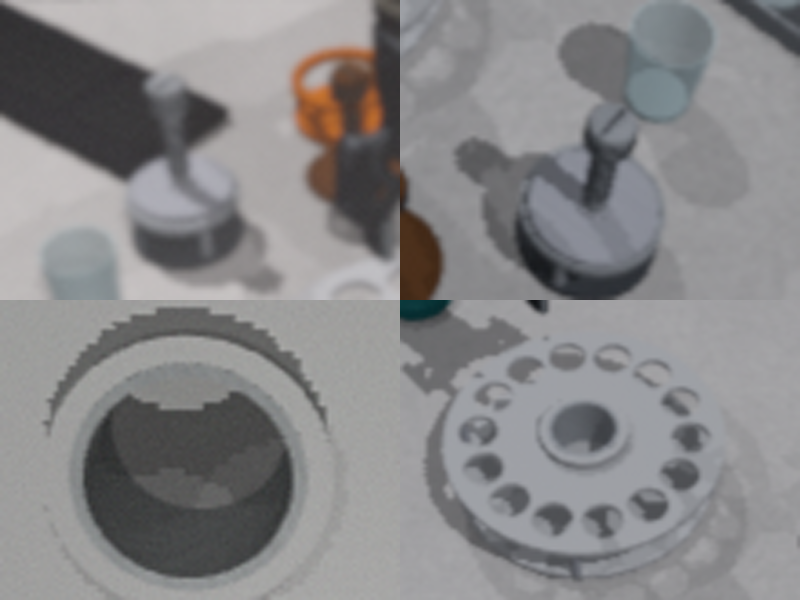

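Run:
```python
from h import *
from station import ctrl
P={n:ctrl.camera_params(n) for n in("scene","side","wrist")}
print('bore',plane(P['wrist'],(241.7,206.7),78))
print('bore side',plane(P['side'],(200+183/3.077,160+130/3.077),78))
ua,ub=(191.7,120.7),(342.8,256.2)
print('knob',tri(P['scene'],ua,P['side'],ub),plane(P['scene'],ua,166),plane(P['side'],ub,166))
u2,v2=(150+182/4,100+190/4),(290+194/4,225+207/4)
print('disc top',plane(P['scene'],u2,56),plane(P['side'],v2,56))
print('groove',plane(P['side'],(290+201/4,225+133/4),166)-plane(P['side'],(290+226/4,225+112/4),166))
print('beaker', plane(P['side'],(290+258/4,225+95/4),0))
```

```text
bore [503.14386313 -29.7210602   78.        ]
bore side [499.7718538 -35.1655324  78.       ]
knob (array([ 525.24808057, -375.8844558 ,  161.52309665]), np.float64(3.096175291699746)) [ 527.17989931 -368.52603208  166.        ] [ 524.28454883 -378.27675346  166.        ]
disc top [ 531.10014163 -363.37925782   56.        ] [ 525.55227435 -379.4656043    56.        ]
groove [-2.44804105e+01 -1.67034704e+00 -1.13686838e-13]
beaker [ 661.18893531 -319.36459438    0.        ]
```

play_rows([
  [0,-0.022,0.03,0.045,0,0,0],
  [0,-0.022,0.03,0.07,0,0,0],
  [0,-0.022,0.03,0.07,0,0,0],
  [0,-0.022,0.03,0.07,0,0,0],
])

```text
clock: 0.55
position: [503.0, -30.0, 335.0]
orientation: [-3.141, 0.0, 0.001]
contact_force: [0.4, 0.6, 0.3]
opening: 85.7
```

Run:
```python
from h import *
from station import ctrl
p=ctrl.camera_params('wrist');w=ctrl.grab_frame("wrist");cv2.imwrite("pics/w2.png",w)
np.save("p2.npy",p,allow_pickle=True)
print(ctrl.read_state()['position'],proj(p,(503,-30,78)))
u=proj(p,(503,-30,78)).astype(int)
for th in(80,90,100,110,120,130):
    g=cv2.cvtColor(w,cv2.COLOR_BGR2GRAY);m=(g<th).astype(np.uint8)
    cs,_=cv2.findContours(m,cv2.RETR_LIST,cv2.CHAIN_APPROX_NONE)
    for c in cs:
        if len(c)>60 and np.linalg.norm(c.reshape(-1,2).mean(0)-u)<30: e=cv2.fitEllipse(c);print(th,len(c),e)
```

```text
[503.54305375 -29.82266656 336.06377743] [260.1372146 200.151738 ]
80 124 ((265.09619140625, 203.37156677246094), (19.338844299316406, 55.19989776611328), 76.43412780761719)
80 206 ((259.91021728515625, 204.4801483154297), (62.686363220214844, 76.78623962402344), 85.15824890136719)
90 80 ((255.12461853027344, 207.27781677246094), (12.02399730682373, 33.63236999511719), 102.5865249633789)
90 213 ((259.9903259277344, 204.2122802734375), (63.78944778442383, 77.03524017333984), 84.4498291015625)
100 215 ((259.9223327636719, 204.19366455078125), (64.28492736816406, 77.60781860351562), 85.03873443603516)
110 216 ((259.9267883300781, 204.19522094726562), (64.53063201904297, 77.77913665771484), 85.10541534423828)
120 218 ((260.02203369140625, 204.19021606445312), (64.70468139648438, 78.30470275878906), 84.95101928710938)
130 221 ((259.9327392578125, 204.07794189453125), (65.35442352294922, 78.81117248535156), 85.19265747070312)
```

View pics/w2.png

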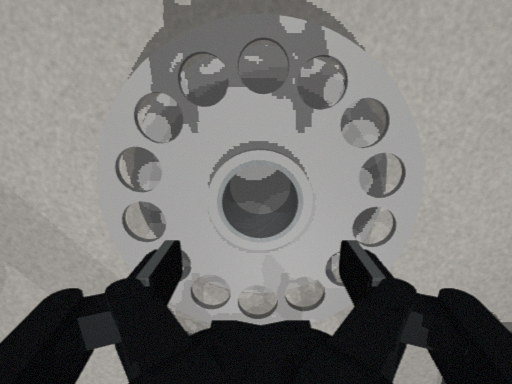

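play_rows([
  [0,0.003,0.02,-0.04,0,0,0],
  [0,0.006,0.06,-0.07,0,0,0],
  [0,0.01,0.11,-0.08,0,0,0],
  [0,0.013,0.16,-0.09,0,0,0],
  [0,0.016,0.21,-0.09,0,0,0],
  [0,0.02,0.26,-0.09,0,0,0],
  [0,0.0225,0.31,-0.09,0,0,0],
  [0,0.0225,0.344,-0.09,0,0,0],
  [0,0.0225,0.344,-0.09,0,0,0],
  [0,0.0225,0.344,-0.09,0,0,0],
])

```text
clock: 1.6
position: [525.9, -374.6, 425.7]
orientation: [3.141, -0.002, 0.002]
contact_force: [-0.2, 1.0, -1.3]
opening: 85.6
```

Run:
```python
from h import *
from station import ctrl
p=ctrl.camera_params('wrist');w=ctrl.grab_frame("wrist");cv2.imwrite("pics/w3.png",w)
np.save("p3.npy",p,allow_pickle=True)
s=ctrl.read_state();print(s['position'],s['joint_positions'],proj(p,(525,-373,166)),proj(p,(525,-373,56)))
```

```text
[ 525.94626835 -373.58631686  425.87825312] [-6.17701414e-01  3.65568649e-01  3.14087517e-01  1.51783443e+00
  4.63107787e-04  9.52792940e-01] [258.40174695 197.33162001] [258.8354705 172.7782074]
```

View pics/w3.png

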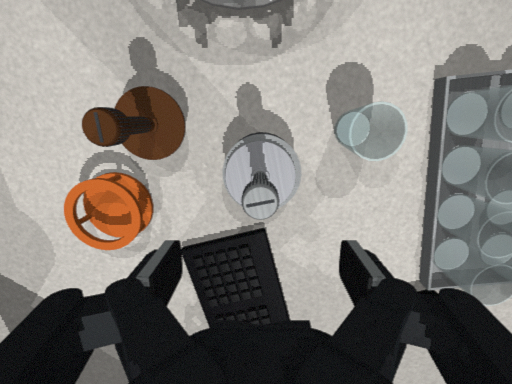

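Run:
```python
from h import *
p=np.load("p3.npy",allow_pickle=True).item()
for v in(201,203,205):print(plane(p,(261,v),166))
for v in(170,172):print(plane(p,(262.2,v),56))
w=cv2.imread("pics/w3.png");c=cv2.resize(w[125:235,205:325],None,fx=6,fy=5.4,interpolation=cv2.INTER_CUBIC)
for X,r in(((527.5,-376.5,166),17),((527.5,-376.5,56),46)):
    t=np.linspace(0,6.283,60);q=np.array([proj(p,np.array(X)+r*np.array([np.cos(k),np.sin(k),0])) for k in t])
    q=(q-[205-.5,125-.5])*[6,5.4];cv2.polylines(c,[q.astype(int)],True,(0,0,255),1)
cv2.imwrite("pics/c3.png",c)
```

```text
[ 527.33177889 -376.45881863  166.        ]
[ 527.33094146 -378.35427819  166.        ]
[ 527.33010029 -380.25819017  166.        ]
[ 529.34958444 -369.36293479   56.        ]
[ 529.35175507 -371.98391861   56.        ]
```

View pics/c3.png

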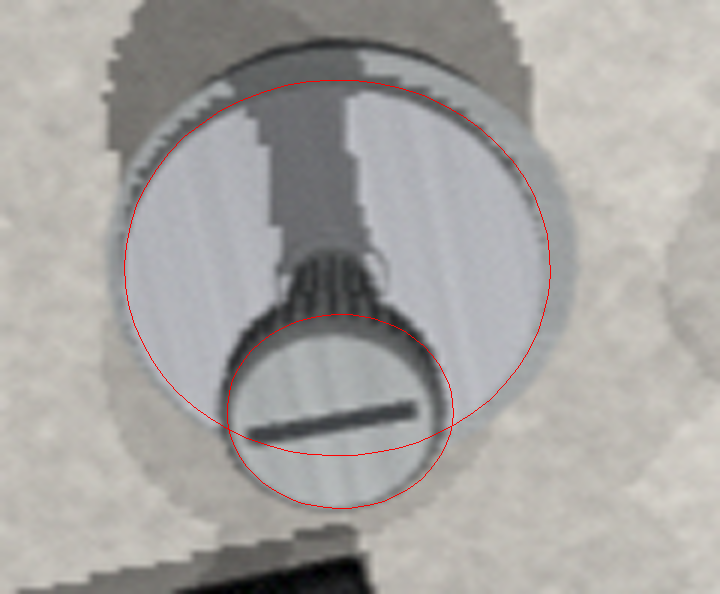

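play_rows([
  [0,0.001,0.0025,0.03,0,0,0],
  [0,0.001,0.0025,0.06,0,0,0],
  [0,0.001,0.0025,0.085,0,0,0],
  [0,0.001,0.0025,0.105,0,0,0],
  [0,0.001,0.0025,0.121,0,0,0],
  [0,0.001,0.0025,0.121,0,0,0],
  [0,0.001,0.0025,0.121,0,0,0],
])

```text
clock: 2.35
position: [527.0, -375.2, 305.0]
orientation: [3.141, 0.003, 0.001]
contact_force: [0.9, -0.2, 0.3]
opening: 85.7
```

Run:
```python
from h import *
from station import ctrl
p=ctrl.camera_params('wrist');w=ctrl.grab_frame("wrist");b=ctrl.grab_frame("side")
print(ctrl.read_state()['position'])
p3=np.load("p3.npy",allow_pickle=True).item()
for X in((528.5,-376.5,50),(528.5,-373.5,50)):
    print([((proj(p3,np.array(X)+d)-[204.5,124.5])*[6,5.4]).round() for d in([52,0,0],[-52,0,0],[0,52,0],[0,-52,0])])
cv2.imwrite("pics/w4.png",np.hstack([cv2.resize(w,(400,300)),cv2.resize(b[225:300,290:390],(400,300),interpolation=cv2.INTER_CUBIC)]))
```

```text
[ 527.05167183 -375.93541976  305.65554796]
[array([579., 270.]), array([105., 270.]), array([342.,  52.]), array([342., 470.])]
[array([579., 257.]), array([105., 258.]), array([342.,  39.]), array([342., 459.])]
```

View pics/w4.png

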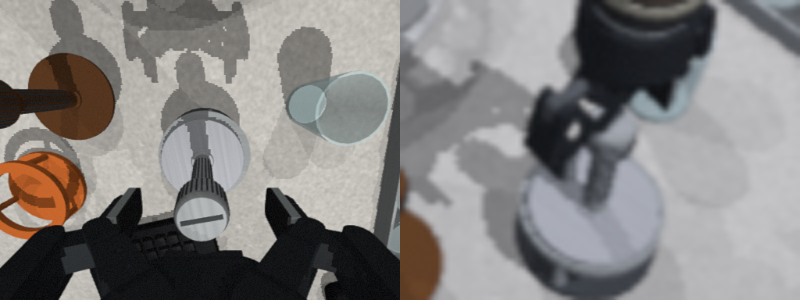

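Run:
```python
from h import *
from station import ctrl
p=ctrl.camera_params('wrist');w=ctrl.grab_frame("wrist")
print(ctrl.read_state()['position'])
x0,y0=200,225;c=cv2.resize(w[y0:y0+90,x0:x0+120],None,fx=6,fy=6,interpolation=cv2.INTER_CUBIC)
for X,r,col in(((527,-376.5,166),17,(0,0,255)),((527,-379,166),17,(0,255,0))):
    t=np.linspace(0,6.283,60);q=np.array([proj(p,np.array(X)+r*np.array([np.cos(k),np.sin(k),0])) for k in t])
    q=(q-[x0-.5,y0-.5])*6;cv2.polylines(c,[q.astype(int)],True,col,1)
cv2.imwrite("pics/c5.png",c)
```

```text
[ 526.97626604 -376.16226114  305.57199389]
```

View pics/c5.png

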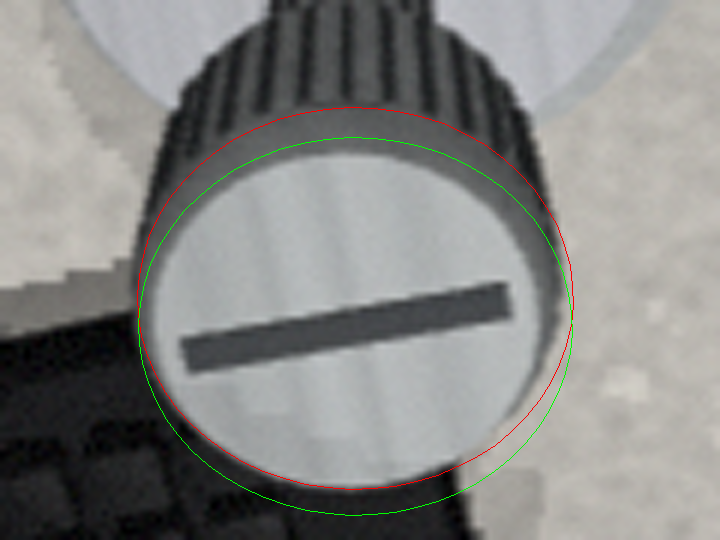

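play_rows([
  [255,-0.0005,0,0,0,0,0],
  [255,-0.0005,0,0,0,0,0],
  [255,-0.0005,0,0,0,0,0],
  [255,-0.0005,0,0,0,0,0],
  [255,-0.0005,0,0,0,0,0],
  [255,-0.0005,0,0,0,0,0],
  [255,-0.0005,0,0,0,0,0],
  [255,-0.0005,0,0,0,0,0],
], squeeze=45)

```text
clock: 3.3
position: [525.9, -376.6, 304.0]
orientation: [3.141, -0.0, 0.0]
contact_force: [-1.6, -0.7, 3.4]
opening: 33.0
```

play_rows([
  [255,0,0,-0.01,0,0,0],
  [255,0,0,-0.03,0,0,0],
  [255,0,0,-0.06,0,0,0],
  [255,0,0,-0.09,0,0,0],
  [255,0,0,-0.11,0,0,0],
  [255,0,0,-0.12,0,0,0],
  [255,0,0,-0.12,0,0,0],
  [255,0,0,-0.12,0,0,0],
])

```text
clock: 4.1
position: [526.0, -376.5, 422.4]
orientation: [-3.141, -0.0, 0.002]
contact_force: [-0.4, 0.5, -3.9]
opening: 32.9
```

Run:
```python
from h import *
from station import ctrl
s=ctrl.read_state();print(s['position'],s['contact_force'],s['joint_positions'])
w=ctrl.grab_frame("wrist");a=ctrl.grab_frame("scene");b=ctrl.grab_frame("side")
f=lambda i,x,y,s:cv2.resize(i[y:y+s*3//4,x:x+s],(400,300),interpolation=cv2.INTER_CUBIC)
cv2.imwrite("pics/w6.png",np.vstack([np.hstack([cv2.resize(w,(400,300)),f(b,270,160,140)]),np.hstack([f(a,140,50,140),np.zeros((300,400,3),np.uint8)])]))
```

```text
[ 526.03908718 -376.5165204   422.35985463] [-0.40604582  0.47626256 -3.85704151] [-6.21229300e-01  3.70294919e-01  3.13065494e-01  1.51535191e+00
  3.07716559e-05  9.49558642e-01]
```

View pics/w6.png

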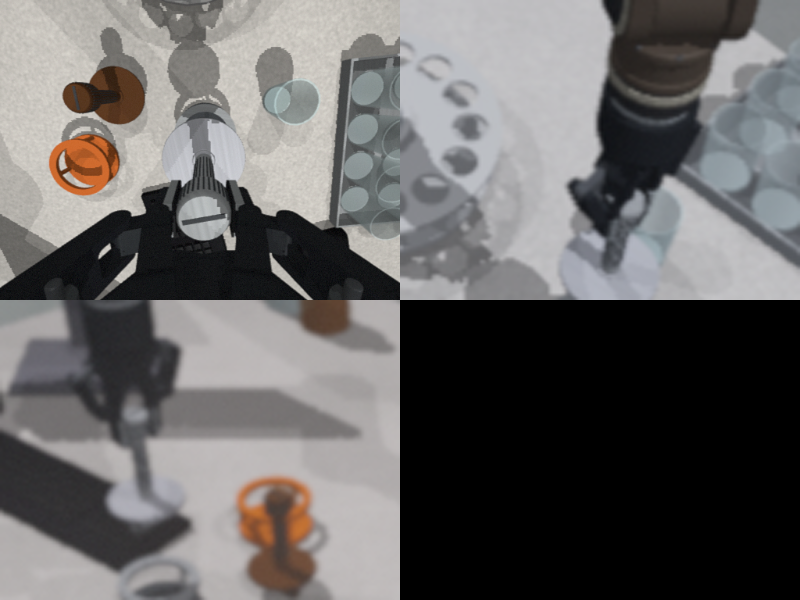

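play_rows([
  [255,-0.001,-0.015,0,0,0,0],
  [255,-0.004,-0.045,0,0,0,0],
  [255,-0.007,-0.085,0,0,0,0],
  [255,-0.01,-0.125,0,0,0,0],
  [255,-0.013,-0.165,0,0,0,0],
  [255,-0.016,-0.205,0,0,0,0],
  [255,-0.018,-0.245,0,0,0,0],
  [255,-0.02,-0.285,0,0,0,0],
  [255,-0.022,-0.32,0,0,0,0],
  [255,-0.023,-0.34,0,0,0,0],
  [255,-0.023,-0.347,0,0,0,0],
  [255,-0.023,-0.347,0,0,0,0],
])

```text
clock: 5.45
position: [502.5, -28.4, 423.5]
orientation: [3.142, 0.003, -0.0]
contact_force: [-0.4, 0.1, -3.8]
opening: 32.6
```

Run:
```python
from h import *
from station import ctrl
p=ctrl.camera_params('wrist');s=ctrl.read_state();w=ctrl.grab_frame("wrist")
print(s['position'],s['contact_force'])
X=s['position']
print('bore uv',proj(p,(503,-29.7,78)),'disc uv',proj(p,(X[0],X[1],X[2]-248)))
a=ctrl.grab_frame("scene");b=ctrl.grab_frame("side")
for n,i in(("scene",a),("side",b)):
    q=ctrl.camera_params(n); print(n,proj(q,(503,-29.7,78)),proj(q,(X[0],X[1],X[2]-254)))
f=lambda i,x,y,s:cv2.resize(i[y:y+s*3//4,x:x+s],(400,300),interpolation=cv2.INTER_CUBIC)
cv2.imwrite("pics/w7.png",np.vstack([np.hstack([cv2.resize(w,(400,300)),f(b,190,120,140)]),np.hstack([f(a,190,120,140),f(w,160,60,200)])]))
```

```text
[502.50701443 -28.42772989 423.53933616] [-0.35983128  0.07035953 -3.77789861]
bore uv [260.425772  179.2260556] disc uv [259.90736738 203.16069906]
scene [258.82099406 190.43769035] [258.75112217 168.18925494]
side [259.27296209 200.74489079] [258.11228216 181.69403261]
```

View pics/w7.png

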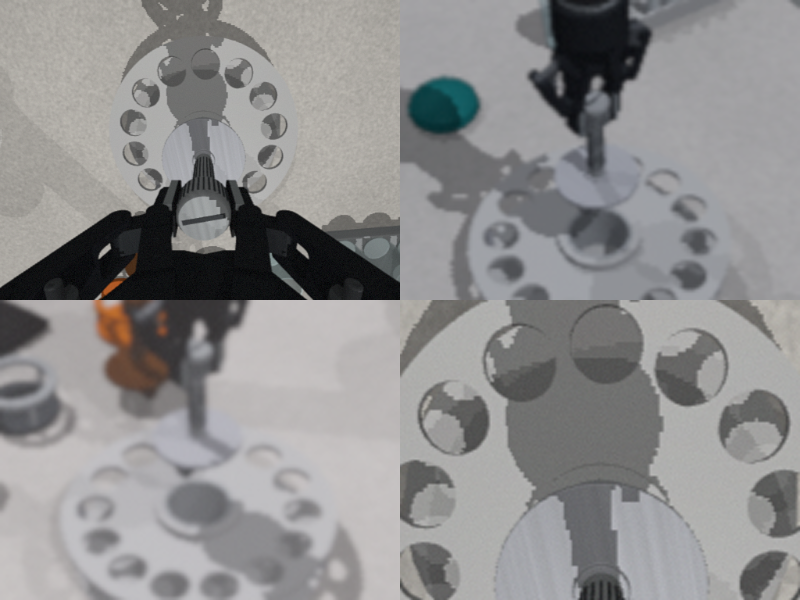

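play_rows([
  [255,0,0,0.015,0,0,0],
  [255,0,0,0.035,0,0,0],
  [255,0,0,0.048,0,0,0],
  [255,0,0,0.055,0,0,0],
  [255,0,0,0.061,0,0,0],
  [255,0,0,0.067,0,0,0],
  [255,0,0,0.073,0,0,0],
  [255,0,0,0.078,0,0,0],
  [255,0,0,0.082,0,0,0],
  [255,0,0,0.085,0,0,0],
  [255,0,0,0.087,0,0,0],
  [255,0,0,0.087,0,0,0],
])

```text
clock: 6.8
position: [502.9, -29.5, 336.5]
orientation: [-3.142, -0.0, 0.0]
contact_force: [-0.1, 0.2, -3.0]
opening: 33.1
```

No contact so far; the head is in the bore. Creeping down to the disc contact.

play_rows([
  [255,0,0,0.001,0,0,0],
  [255,0,0,0.002,0,0,0],
  [255,0,0,0.003,0,0,0],
  [255,0,0,0.004,0,0,0],
  [255,0,0,0.005,0,0,0],
  [255,0,0,0.005,0,0,0],
  [255,0,0,0.005,0,0,0],
])

```text
clock: 7.5
position: [503.0, -29.5, 332.0]
orientation: [3.142, -0.0, 0.001]
contact_force: [-1.3, -0.4, 1.0]
opening: 32.7
```

play_rows([
  [255,0,0,0.0005,0,0,0],
  [255,0,0,0.001,0,0,0],
  [255,0,0,0.001,0,0,0],
])

```text
clock: 7.8
position: [502.9, -29.5, 331.9]
orientation: [3.142, 0.0, 0.002]
contact_force: [-4.0, -0.4, 7.3]
opening: 32.9
```

play_rows([
  [255,0,0,0,0,0,-8],
  [255,0,0,0,0,0,-16],
  [255,0,0,0,0,0,-24],
  [255,0,0,0,0,0,-32],
  [255,0,0,0,0,0,-40],
  [255,0,0,0,0,0,-48],
  [255,0,0,0,0,0,-54],
  [255,0,0,0,0,0,-60],
  [255,0,0,0,0,0,-66],
  [255,0,0,0,0,0,-66],
  [255,0,0,0,0,0,-66],
])

```text
clock: 8.9
position: [502.6, -29.7, 332.0]
orientation: [2.634, 1.71, 0.0]
contact_force: [-5.4, -0.9, 8.1]
opening: 33.0
```

Run:
```python
from h import *
from station import ctrl
s=ctrl.read_state()
print(s['position'],s['orientation'],s['contact_force'],s['wrist_torque'],s['joint_positions'])
```

```text
[502.57977797 -29.6813521  331.95532571] [2.63383948e+00 1.71033815e+00 1.73496573e-04] [-5.35565342 -0.94350173  8.05163049] [-0.21583559  1.00757555  0.05736845] [-5.87803727e-02  9.48343076e-02 -2.33808612e-01  1.24138132e+00
 -8.62183311e-04  3.60150235e-01]
```

play_rows([
  [255,0,0,0,0,0,0],
  [255,0,0,0,0,0,8],
  [255,0,0,0,0,0,16],
  [255,0,0,0,0,0,24],
  [255,0,0,0,0,0,32],
  [255,0,0,0,0,0,40],
  [255,0,0,0,0,0,48],
  [255,0,0,0,0,0,54],
])

```text
clock: 9.7
position: [502.8, -29.5, 331.9]
orientation: [3.125, 0.321, 0.002]
contact_force: [-3.2, 0.3, 6.9]
opening: 32.9
```

Run:
```python
from station import ctrl
s=ctrl.read_state()
print(s['position'],s['contact_force'],s['wrist_torque'])
```

```text
[502.77607064 -29.48633765 331.92986964] [-3.19812743  0.34377307  6.88936919] [-0.03529511  0.90397226  0.02955316]
```

play_rows([
  [255,0,0,0,0,0,5],
  [255,0,0,0,0,0,10],
  [255,0,0,0,0,0,15],
  [255,0,0,0,0,0,20],
  [255,0,0,0,0,0,24],
])

```text
clock: 10.2
position: [503.2, -29.4, 331.9]
orientation: [-3.124, 0.332, -0.003]
contact_force: [-1.4, 0.4, 6.1]
opening: 33.1
```

Run:
```python
from h import *
from station import ctrl
s=ctrl.read_state()
print(s['position'],s['contact_force'],s['wrist_torque'],s['orientation'])
```

```text
[503.15017894 -29.43666954 331.92788147] [-1.43016997  0.42720096  6.06530862] [0.03739345 0.48392079 0.30042282] [-3.12368309  0.3323532  -0.00328052]
```

play_rows([
  [255,0,0,-0.002,0,0,0],
  [255,0,0,-0.007,0,0,0],
  [255,0,0,-0.015,0,0,0],
  [255,0,0,-0.025,0,0,0],
  [255,0,0,-0.04,0,0,0],
  [255,0,0,-0.06,0,0,0],
  [255,0,0,-0.075,0,0,0],
  [255,0,0,-0.09,0,0,0],
  [255,0,0,-0.1,0,0,0],
  [255,0,0,-0.1,0,0,0],
  [255,0,0,-0.1,0,0,0],
])

```text
clock: 11.3
position: [502.9, -29.5, 430.6]
orientation: [-3.124, 0.328, 0.0]
contact_force: [0.0, -0.2, -3.7]
opening: 32.8
```

Run:
```python
from h import *
from station import ctrl
s=ctrl.read_state();X=s['position']
print(X,s['contact_force'],s['wrist_torque'],s['joint_positions'])
p=ctrl.camera_params('wrist');w=ctrl.grab_frame("wrist");a=ctrl.grab_frame("scene");b=ctrl.grab_frame("side")
print(proj(p,(X[0],X[1],X[2]-248)))
for n in("scene","side"):
    q=ctrl.camera_params(n); print(n,proj(q,(X[0],X[1],X[2]-254)))
f=lambda i,x,y,s:cv2.resize(i[y:y+s*3//4,x:x+s],(400,300),interpolation=cv2.INTER_CUBIC)
cv2.imwrite("pics/w8.png",np.vstack([np.hstack([cv2.resize(w,(400,300)),f(b,215,130,90)]),np.hstack([f(a,215,130,90),f(w,160,60,200)])]))
```

```text
[502.92273734 -29.50565006 430.56168018] [ 0.03611483 -0.20697217 -3.68074453] [ 0.0182988  -0.02489445  0.01689971] [-5.86143329e-02  8.73352552e-02 -2.63346792e-02  1.45733191e+00
  5.42579063e-05  1.72150356e+00]
[259.68168169 203.29061249]
scene [258.37611416 166.24152448]
side [258.36428047 180.30371802]
```

View pics/w8.png

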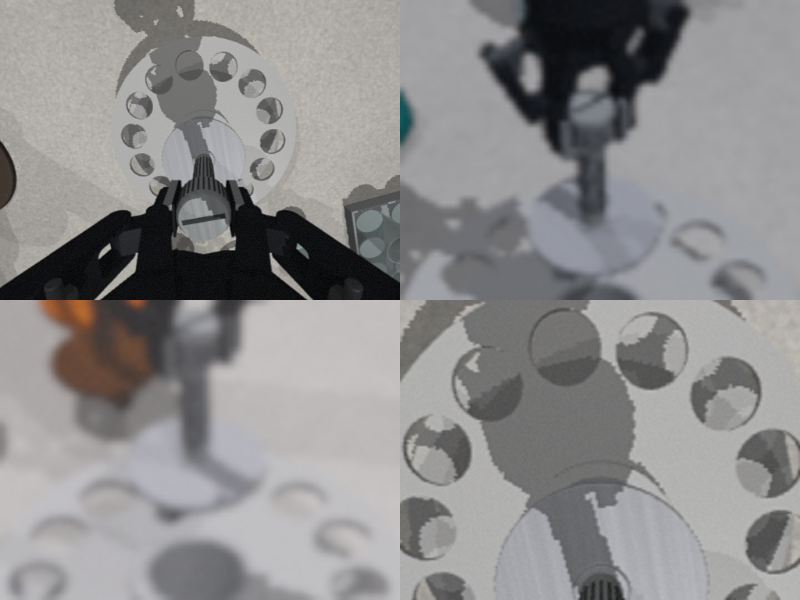

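play_rows([
  [255,0.004,0.014,0,0,0,0],
  [255,0.012,0.042,0,0,0,0],
  [255,0.023,0.08,0,0,0,0],
  [255,0.034,0.118,0,0,0,0],
  [255,0.045,0.156,0,0,0,0],
  [255,0.056,0.194,0,0,0,0],
  [255,0.067,0.232,0,0,0,0],
  [255,0.078,0.27,0,0,0,0],
  [255,0.087,0.302,0,0,0,0],
  [255,0.094,0.324,0,0,0,0],
  [255,0.0963,0.3324,0,0,0,0],
  [255,0.0963,0.3324,0,0,0,0],
])

```text
clock: 12.65
position: [527.7, -376.2, 429.5]
orientation: [-3.123, 0.331, 0.002]
contact_force: [0.7, -0.0, -3.6]
opening: 33.4
```

Run:
```python
from h import *
from station import ctrl
s=ctrl.read_state();X=s['position']
print(X,s['contact_force'],s['wrist_torque'])
p=ctrl.camera_params('wrist');w=ctrl.grab_frame("wrist");a=ctrl.grab_frame("scene");b=ctrl.grab_frame("side")
f=lambda i,x,y,s:cv2.resize(i[y:y+s*3//4,x:x+s],(400,300),interpolation=cv2.INTER_CUBIC)
t=np.linspace(0,6.283,60)
def circ(i,q,c,r,col):
    u=np.array([proj(q,np.array(c)+r*np.array([np.cos(k),np.sin(k),0])) for k in t]);cv2.polylines(i,[np.round(u*16).astype(int)],True,col,1,cv2.LINE_AA,4)
for n,i in(("wrist",w),("scene",a),("side",b)):
    q=p if n=="wrist" else ctrl.camera_params(n)
    circ(i,q,(528.5,-373.8,50),52,(0,0,255)); circ(i,q,(X[0],X[1],X[2]-254+6),46,(0,255,0)); print(n,proj(q,(528.5,-373.8,50)))
cv2.imwrite("pics/w9.png",np.vstack([np.hstack([f(w,160,60,200),f(b,280,190,120)]),np.hstack([f(a,135,90,120),cv2.resize(w,(400,300))])]))
```

```text
[ 527.72977885 -376.21039096  429.52935709] [ 0.6822791  -0.04850965 -3.55083889] [0.08185549 0.01353901 0.01008495]
wrist [260.4853414  170.97405116]
scene [194.81356429 147.14041472]
side [337.62947336 275.82866377]
```

View pics/w9.png

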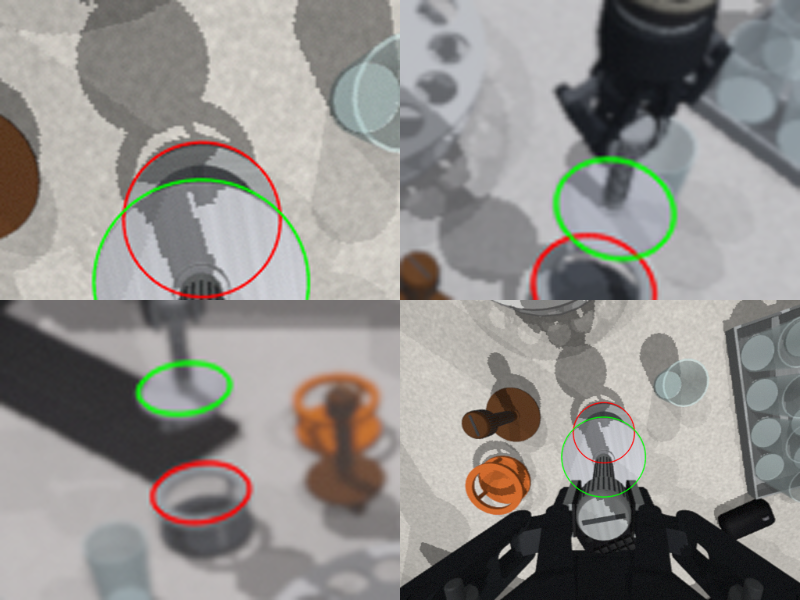

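play_rows([
  [255,0,-0.0005,0.02,0,0,0],
  [255,0,-0.0005,0.045,0,0,0],
  [255,0,-0.0005,0.07,0,0,0],
  [255,0,-0.0005,0.085,0,0,0],
  [255,0,-0.0005,0.095,0,0,0],
  [255,0,-0.0005,0.103,0,0,0],
  [255,0,-0.0005,0.11,0,0,0],
  [255,0,-0.0005,0.115,0,0,0],
  [255,0,-0.0005,0.119,0,0,0],
  [255,0,-0.0005,0.121,0,0,0],
  [255,0,-0.0005,0.122,0,0,0],
  [255,0,-0.0005,0.122,0,0,0],
])

```text
clock: 14.0
position: [528.2, -374.2, 308.8]
orientation: [3.124, -0.328, 0.0]
contact_force: [-0.1, 0.5, -3.8]
opening: 32.7
```

play_rows([
  [255,0,0,0.001,0,0,0],
  [255,0,0,0.002,0,0,0],
  [255,0,0,0.003,0,0,0],
  [255,0,0,0.004,0,0,0],
  [255,0,0,0.0048,0,0,0],
  [255,0,0,0.0048,0,0,0],
  [255,0,0,0.0048,0,0,0],
])

```text
clock: 14.7
position: [528.2, -374.2, 304.1]
orientation: [3.124, -0.328, 0.0]
contact_force: [0.5, 0.9, -2.0]
opening: 33.0
```

play_rows([
  [255,0,0,0.0006,0,0,0],
  [255,0,0,0.0006,0,0,0],
  [255,0,0,0.0006,0,0,0],
])

```text
clock: 15.0
position: [528.1, -374.2, 304.0]
orientation: [3.124, -0.328, 0.001]
contact_force: [-2.5, 2.0, 4.5]
opening: 32.9
```

play_rows([
  [150,0,0,0,0,0,0],
  [100,0,0,0,0,0,0],
  [50,0,0,0,0,0,0],
  [0,0,0,0,0,0,0],
  [0,0,0,0,0,0,0],
  [0,0,0,0,0,0,0],
  [0,0,0,0,0,0,0],
  [0,0,0,0,0,0,0],
])

```text
clock: 15.8
position: [528.2, -374.2, 303.3]
orientation: [-3.124, 0.328, 0.0]
contact_force: [0.3, 0.3, -0.3]
opening: 85.4
```

play_rows([
  [0,0,0,-0.02,0,0,0],
  [0,0,0,-0.05,0,0,0],
  [0,0,0,-0.09,0,0,0],
  [0,0,0,-0.121,0,0,0],
  [0,0,0,-0.121,0,0,0],
  [0,0,0,-0.121,0,0,0],
])

```text
clock: 16.4
position: [528.3, -374.2, 425.0]
orientation: [3.123, -0.328, 0.003]
contact_force: [-0.6, 0.6, -0.0]
opening: 85.4
```

Run:
```python
from h import *
from station import ctrl
s=ctrl.read_state();X=s['position'];print(X)
p=ctrl.camera_params('wrist');w=ctrl.grab_frame("wrist");a=ctrl.grab_frame("scene");b=ctrl.grab_frame("side")
f=lambda i,x,y,s:cv2.resize(i[y:y+s*3//4,x:x+s],(400,300),interpolation=cv2.INTER_CUBIC)
cv2.imwrite("pics/w10.png",np.vstack([np.hstack([f(w,195,120,130),f(b,290,225,100)]),np.hstack([f(a,150,100,100),cv2.resize(w,(400,300))])]))
```

```text
[ 528.29503637 -374.24483793  425.00945331]
```

View pics/w10.png

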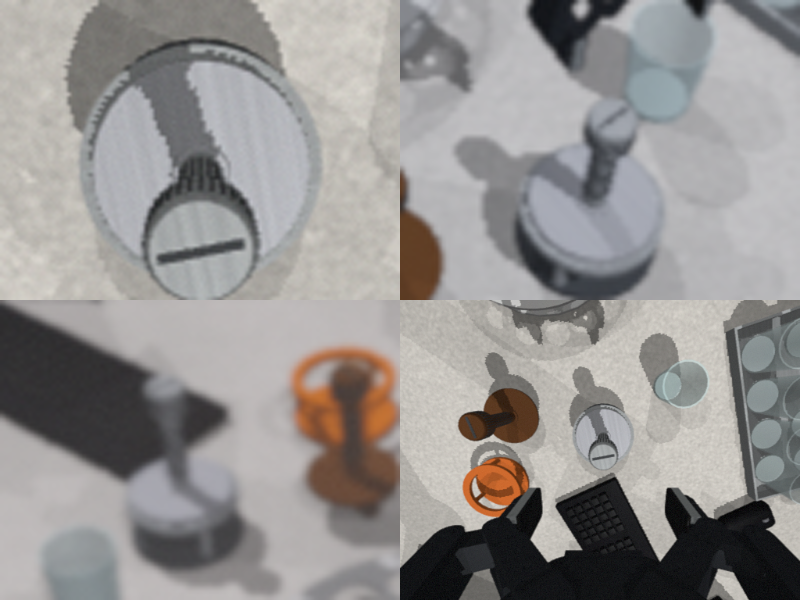

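```bash
python3 -c "
from station import ctrl
print(ctrl.close_job())"
```

```text
the job is handed in; nothing more can be done
None
```

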